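# Lock a column cartridge in its spring clamp

## Task

Two cartridge clamps stand on the bench; one has a column cartridge lying in it. On that one, push the spring-loaded plunger fully down onto the cartridge and, while it is down, slide the steel keeper bolt home into the slot of the cheek so that the plunger stays trapped when you let go. Do not touch the empty clamp.

Things in the scene. Friction and masses are not known exactly. Their poses are not given: they have to be found in the camera images.
- clamp: Loaded clamp, fixed: aluminium base 100 x 130 x 12 mm; pink cartridge (29 mm thick, 170 long, white ends) lies in it along x, out at both ends. Origin: on the bench under its middle; z up. Over the cartridge a white plunger plate 50 x 84 mm, top 76 mm up at rest. At its +y side a cheek 56 mm wide (x), y +45 to +63 mm, 85 mm high, with a slot 36 mm wide, 57 to 71 mm above the bench.
- fin (a point): Middle of the top of the loaded clamp's black upright grip fin: 14 mm thick in the clamp's x, 34 mm long in y, 24 mm high, top 108 mm above the bench at rest. It is part of the keeper, a steel bolt plate 30 (x) x 80 (y) x 8 mm lying on the plunger plate. With keeper and plunger at 0 it lies at x 0, y -15 mm, z 108 mm of the clamp. It goes down with the plunger and along y with the keeper.
- plunger (a joint): Loaded clamp's plunger, m: 0 up (rest), 0.018 fully down at its stop. Spring: 5 N at rest, 11 N fully down. The keeper rides on it, so pressing the keeper or its fin presses the plunger. The bolt fits the slot only with the plunger more than 0.013 down; higher, it runs against the cheek. Let go with the bolt in the slot, the plunger rises to about 0.013 and is held.
- keeper (a joint): How far the loaded clamp's keeper bolt is slid along the clamp's +y, towards the slotted cheek, m: 0 to 0.004 at the start, 0.030 fully home at its stop, its tip then showing 7 mm beyond the cheek. The tip enters the slot from 0.005 on. It stays where it is left (sliding friction about 1.5 N).
- spare_clamp: The other clamp, fixed, of the same make and size but empty: no cartridge in it. Origin and axes as for the loaded clamp. Not to be touched.

How it is judged:
By the outcome, as a careful person would: the job done as asked, in the order asked, and still so for the second after the job is handed in, with the robot touching nothing.
It also fails if it takes over 32 s, if anything falls off the work surface, if the arm or the gripper's body presses on something with over 40 N, if the wrist force passes 120 N, or if a joint passes its speed limit or range.

## Robot

A 7-joint arm with a two-finger parallel gripper is mounted at the origin on the work surface. World frame = base frame: x ahead of the robot, y to its left, z up, the work surface at z = 0. Lengths are in m, angles in rad, forces in N, time in s.
With the tool pointing down it reaches from about 0.425 to 0.925 m from the base axis. Payload 6.8 kg.
Tool frame: the origin (TCP) lies on the mounting face of the last link; the fingertips stand 173 mm ahead of it and the grasp point (between the pads) lies 155 mm ahead of it (grip_point_offset is the distance from the TCP to the grasp point, in m); x points along the fingers, z is the direction in which the jaws open and shut, and the axes are right-handed (so a half turn about x gives the same grasp; the last joint's range is limited). The gripper opens to 85 mm and grips with 20 to 120 N. Pads are 22 mm wide; open, the fingers measure 114 mm over their backs; the gripper's body (76 mm by 85 mm) begins 54 mm behind the grasp point. The pads swing forward as they close: fully open they stand 13 mm farther back than shut.
Start: joints at [-1.237, 0.477, 0.022, 1.555, -0.011, 1.109, -0.083], TCP at [0.289, 0.61, 0.405] pointing down, gripper open.
Joint ranges: [-2.96, 2.96], [-0.34, 2.1], [-1.41, 1.46], [0.24, 2.44], [-1.37, 4.51], [0.17, 1.92], [-2.96, 2.96]. Speed limits (rad/s): [2.39, 2.39, 3.14, 3.14, 3.14, 3.14, 3.14].

## Interface

Orientations are given as a rotation vector (axis times angle).
In Python, from bench import * gives the robot as it stands. The module is installed in compiled form; this text tells all that it offers.
- The arm moves only by the tool servo_tool, never from a script. Its argument "motion" is a list of rows, each a list of 5 numbers: the shift along the tool's x, y, z in m, then the turn about the tool's x in degrees, then the gripper command: -1 is fully open, 1 is shut, values between are in proportion. In form: [[dx, dy, dz, turn, fingers], ...]. A call has 1 to 8 rows; each row is the pose to reach, as a shift and turn from the pose measured when the call began, along the tool's axes at that moment; what a row does not reach only later rows make up. A row lasts 1/10 s, in which the tool goes at most 50 mm and 8.59 degrees, less where a joint would pass 70% of its speed; a pose out of reach is approached as far as the arm can. A call with a gripper value outside its range is refused whole. The fingers move at their own pace and stop on an object; "force" is the grip in N (left out, the last holds). Time passes only in rows, so rows that repeat a pose let the fingers close. It gives the time, the measured TCP pose, the force and the opening at its end, in the units of the state.
- get_obs(): the state, without advancing time (a new reading comes with each control period).
- grab_frame(name): name is "side" or "top"; returns the picture (480x640x3 uint8, red, green, blue); there is no depth.
- camera_params(name): a dict with "mtx" (3x3 intrinsics, pixels), "world_to_cam" (4x4, takes a point from world to camera coordinates). Camera axes: x right, y down, z forward; pixel columns grow to the right and rows downward; lengths in m; the calibration is good to about 2 mm. A picture is of the moment at which its call begins. camera_params takes no time and is no camera call.
- hand_in(): hands the job in, once; it reports no verdict.
The state is a dict: "clock": time; "joints": joint angles; "qvel": joint speeds; "tau": joint torques, N m; "tcp_pos": TCP position; "orientation": TCP orientation; "contact_force": force on the tool from outside, world axes, zero at the start; "moment": the same for the moment, N m; "grip_width": finger opening in m.
Only numpy, scipy, OpenCV 4.12 (cv2) and the standard library are available. Lean on these libraries where they do the work, as an engineer would, in place of code of your own. Each camera call takes 0.05 s, during which the arm holds its last target. There are 200 camera calls.

## Working session

There is one attempt and no reset: what is moved stays moved. The work goes in short steps, Python scripts to look and compute and a tool call to move; the robot and the scene stay as the last step left them, time stands still between calls to the robot, and variables do not carry over. Pictures are saved under pics/ and viewed, about 8 in all and at most 12, crops included, and the job is handed in when it is done.

Besides the shell and the picture viewer there is one more tool, called after "Emit:" in YAML: its name, and indented under it one key for each argument. servo_tool: Moves the arm, as the interface text tells. Its arguments: {"type":"object","properties":{"motion":{"type":"array","items":{"type":"array","items":{"type":"number"}}},"force":{"type":"number"}},"required":["motion"]}

```bash
mkdir -p pics; python3 - <<'E'
from bench import *
import cv2,numpy as np
for n in("top","side"):
    cv2.imwrite(f"pics/{n}0.png",grab_frame(n)[:,:,::-1]); p=camera_params(n); print(n,np.round(p["mtx"],1).tolist(),np.round(np.linalg.inv(p["world_to_cam"]),3).tolist())
o=get_obs(); print({k:np.round(v,3).tolist() for k,v in o.items()})
E
```

```text
top [[496.1, 0.0, 315.8], [0.0, 496.1, 240.8], [0.0, 0.0, 1.0]] [[0.013, -0.991, 0.133, 0.451], [-1.0, -0.011, 0.018, -0.013], [-0.016, -0.133, -0.991, 0.814], [0.0, 0.0, 0.0, 1.0]]
side [[457.8, 0.0, 326.1], [0.0, 457.8, 231.2], [0.0, 0.0, 1.0]] [[0.969, -0.176, 0.175, 0.397], [-0.247, -0.74, 0.625, -0.518], [0.019, -0.649, -0.761, 0.69], [0.0, 0.0, 0.0, 1.0]]
{'clock': 0.1, 'joints': [-1.237, 0.478, 0.022, 1.556, -0.012, 1.109, -0.083], 'qvel': [-0.0, -0.001, -0.001, -0.005, -0.001, -0.001, -0.001], 'tau': [0.005, -59.775, 1.614, -28.195, 0.013, 0.005, -0.0], 'tcp_pos': [0.288, 0.61, 0.404], 'orientation': [-0.879, 1.388, 0.877], 'contact_force': [-0.002, 0.05, -0.53], 'moment': [-0.035, 0.035, 0.016], 'grip_width': 0.085}
```

View pics/top0.png

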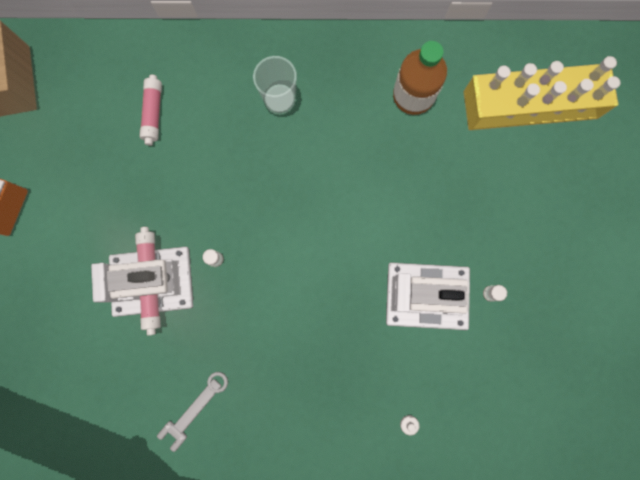

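View pics/side0.png

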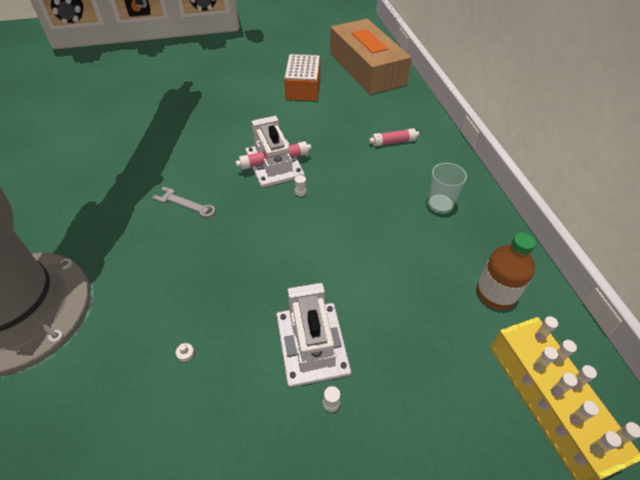

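The top view shows the loaded clamp at left, with its fin at about (141,277) and its cheek at (98,282), towards world +y. The empty clamp is at (430,295). In the side view the loaded clamp is at (275,150).

```bash
cat >h.py <<'E'
from bench import *
import cv2,numpy as np
def ray(n,uv):
    p=camera_params(n);C=np.linalg.inv(p["world_to_cam"]);d=C[:3,:3]@np.linalg.inv(p["mtx"])@[*uv,1.];return C[:3,3],d
def onz(n,uv,z):
    c,d=ray(n,uv);return c+d*(z-c[2])/d[2]
def tri(a,b):
    (c1,d1),(c2,d2)=ray("top",a),ray("side",b)
    s=np.linalg.lstsq(np.c_[d1,-d2],c2-c1,rcond=None)[0];p,q=c1+s[0]*d1,c2+s[1]*d2
    return (p+q)/2,np.linalg.norm(p-q)
def proj(n,P):
    p=camera_params(n);v=p["mtx"]@(p["world_to_cam"]@[*P,1])[:3];return v[:2]/v[2]
E
python3 - <<'E'
from h import *
t=cv2.imread("pics/top0.png");s=cv2.imread("pics/side0.png")
a=cv2.resize(t[220:340,85:205],None,fx=5,fy=5,interpolation=2)[:600,:];cv2.imwrite("pics/c1.png",a)
b=cv2.resize(s[105:195,225:325],None,fx=6,fy=6,interpolation=2);cv2.imwrite("pics/c2.png",b)
for n,im,(x0,y0,x1,y1) in(("top",t,(85,220,205,340)),("side",s,(225,105,325,195))):
    c=im[y0:y1,x0:x1].astype(int);m=(c.max(2)<60).astype(np.uint8)
    k,l,st,ce=cv2.connectedComponentsWithStats(m)
    for i in range(1,k):
        if st[i,4]>2: print(n,st[i]+[x0,y0,0,0,0],np.round(ce[i]+[x0,y0],1), np.round(onz(n,ce[i]+[x0,y0],.012),4))
E
```

```text
side [269 126  10  17 116] [273.2 134.1] [0.5052 0.3617 0.012 ]
```

View pics/c1.png

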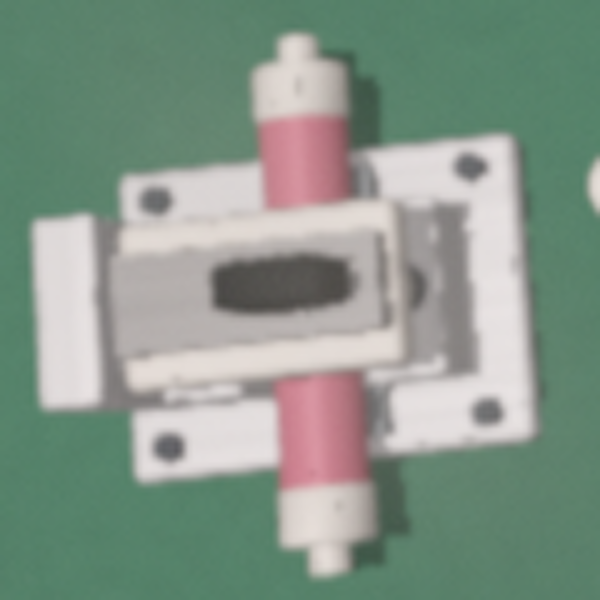

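View pics/c2.png

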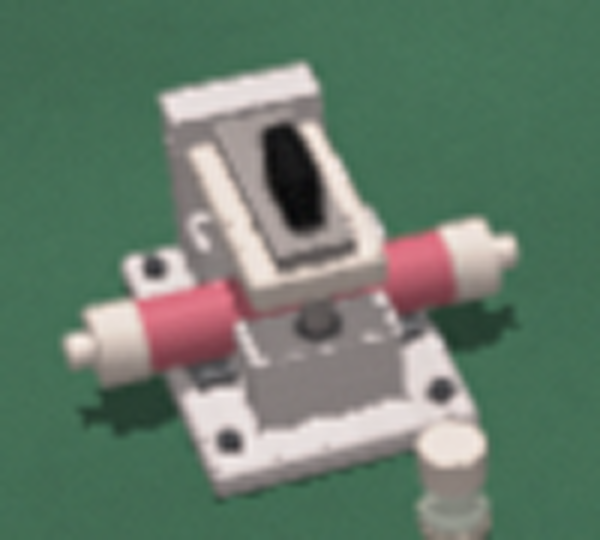

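```bash
python3 - <<'E'
from h import *
T=lambda u:(u[0]/5+84.6,u[1]/5+219.6); S=lambda u:(u[0]/6+224.6,u[1]/6+104.6)
co=np.array([onz("top",T(u),.012) for u in((122,175),(515,135),(537,440),(137,482))])
sc=np.array([onz("top",T(u),.012) for u in((155,200),(470,166),(169,447),(487,411))])
ss=np.array([onz("side",S(u),.012) for u in((154,267),(229,440),(441,390))])
print("corners",co.round(4),co.mean(0).round(4),[np.linalg.norm(co[i]-co[i-1]).round(4) for i in range(4)])
print("screws",sc.round(4),sc.mean(0).round(4),"side",ss.round(4))
d=sc[0]-sc[1]+sc[2]-sc[3];yaw=np.arctan2(-d[0],d[1]);print("yaw deg",np.degrees(yaw))
c=(co.mean(0)+sc.mean(0))/2; R=np.array([[np.cos(yaw),-np.sin(yaw)],[np.sin(yaw),np.cos(yaw)]])
loc=lambda P:(R.T@(np.asarray(P)[:2]-c[:2])*1000).round(1)
for P in co:print("c",loc(P))
for P in ss:print("side screw",loc(P))
for u in((33,220),(95,214),(40,410),(100,404)):print("cheek top",loc(onz("top",T(u),.085)))
for u in((125,222),(392,203),(402,362),(127,390)):print("plate top",loc(onz("top",T(u),.076)))
for u in((112,258),(375,235),(386,328),(118,355)):print("keeper",loc(onz("top",T(u),.084)))
for u in((160,97),(310,64),(322,88)):print("cheek side",loc(onz("side",S(u),.085)))
for y in(0,.004):
  for x,yy in((-.007,-.032),(.007,-.032),(-.007,.002),(.007,.002)):
    P=[*(c[:2]+R@[x,yy+y]),.108]; a=proj("top",P);b=proj("side",P)
    print(y,"fin pred c1",((a-[84.6,219.6])*5).round(),"c2",((b-[224.6,104.6])*6).round())
print(c,"fin",c[:2]+R@[0,-.015]); print(np.hypot(*c[:2]))
from scipy.spatial.transform import Rotation as Ro
print(Ro.from_rotvec(get_obs()["orientation"]).as_matrix().round(3))
E
```

```text
corners [[0.5314 0.3393 0.012 ]
 [0.5461 0.2108 0.012 ]
 [0.4474 0.199  0.012 ]
 [0.4322 0.3276 0.012 ]] [0.4893 0.2691 0.012 ] [np.float64(0.0999), np.float64(0.1293), np.float64(0.0994), np.float64(0.1295)]
screws [[0.5233 0.3279 0.012 ]
 [0.5357 0.2251 0.012 ]
 [0.4435 0.3179 0.012 ]
 [0.4564 0.2156 0.012 ]] [0.4897 0.2716 0.012 ] side [[0.4445 0.3192 0.012 ]
 [0.4569 0.2174 0.012 ]
 [0.5364 0.2262 0.012 ]]
yaw deg 7.008380621807199
c [50.  63.3]
c [ 48.9 -66. ]
c [-50.5 -65.7]
c [-49.9  63.7]
side screw [-38.7  53.9]
side screw [-38.9 -48.6]
side screw [ 41.2 -49.5]
cheek top [28.3 59.5]
cheek top [28.1 41. ]
cheek top [-27.9  60.1]
cheek top [-28.1  42.4]
plate top [25.9 36. ]
plate top [ 22.7 -44.5]
plate top [-25.  -44.2]
plate top [-24.3  38.1]
keeper [14.5 37. ]
keeper [ 12.7 -41.3]
keeper [-15.1 -42.7]
keeper [-14.3  36.8]
cheek side [-27.6  57. ]
cheek side [29.5 57.8]
cheek side [29.2 42.3]
0 fin pred c1 [320. 300.] c2 [282. 177.]
0 fin pred c1 [317. 252.] c2 [321. 169.]
0 fin pred c1 [201. 313.] c2 [253. 120.]
0 fin pred c1 [199. 265.] c2 [292. 112.]
0.004 fin pred c1 [306. 302.] c2 [278. 171.]
0.004 fin pred c1 [303. 253.] c2 [318. 162.]
0.004 fin pred c1 [187. 315.] c2 [250. 113.]
0.004 fin pred c1 [185. 266.] c2 [288. 105.]
[0.4895044  0.27037392 0.012     ] fin [0.49133461 0.25548599]
0.5592107019519362
[[-0.001 -0.904  0.428]
 [-0.002  0.428  0.904]
 [-1.    -0.    -0.002]]
```

Emit:
servo_tool:
  motion:
    - [0,-0.337,-0.236,57.7,-1]
    - [0,-0.337,-0.236,57.7,-1]
    - [0,-0.337,-0.236,57.7,-1]
    - [0,-0.337,-0.236,57.7,-1]
    - [0,-0.337,-0.236,57.7,-1]
    - [0,-0.337,-0.236,57.7,-1]
    - [0,-0.337,-0.236,57.7,-1]
    - [0,-0.337,-0.236,57.7,-1]
  force: 50

```text
clock: 0.9
tcp_pos: [0.4869, 0.2607, 0.4041]
orientation: [-0.095, 1.57, 0.092]
contact_force: [1.3, 1.1, 0.0]
grip_width: 0.0856
```

Emit:
servo_tool:
  motion:
    - [0.04,-0.008,0.004,0,-1]
    - [0.09,-0.008,0.004,0,-1]
    - [0.09,-0.008,0.004,0,-1]
    - [0.09,-0.008,0.004,0,-1]
    - [0.09,-0.008,0.004,0,-1]

```text
clock: 1.4
tcp_pos: [0.4925, 0.254, 0.3163]
orientation: [-0.094, 1.567, 0.094]
contact_force: [0.4, 0.4, 0.5]
grip_width: 0.0855
```

```bash
python3 - <<'E'
from h import *
from scipy.spatial.transform import Rotation as Ro
o=get_obs();M=Ro.from_rotvec(o["orientation"]).as_matrix();print(M.round(4).tolist(),o["tcp_pos"].round(4) if hasattr(o["tcp_pos"],'round') else o["tcp_pos"])
s=grab_frame("side")[:,:,::-1];t=grab_frame("top")[:,:,::-1]
a=cv2.resize(s[40:200,200:360],None,fx=3.5,fy=3.5,interpolation=2);b=cv2.resize(t[200:360,50:110+0],None,fx=3.5,fy=3.5)
cv2.imwrite("pics/d.png",np.hstack([a,b]))
E
```

```text
[[0.0016, -0.1198, 0.9928], [0.0002, 0.9928, 0.1198], [-1.0, 0.0, 0.0016]] [0.4925 0.254  0.3163]
```

View pics/d.png

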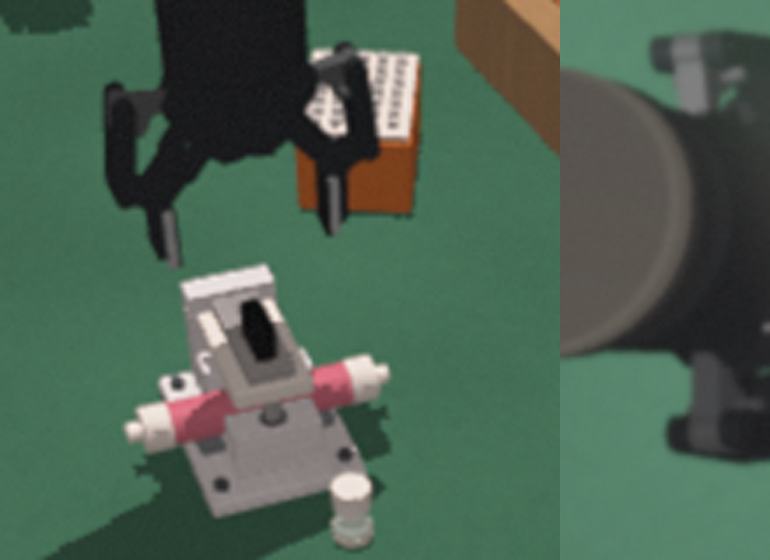

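Emit:
servo_tool:
  motion:
    - [0.03,0,0,0,-1]
    - [0.056,0,0,0,-1]
    - [0.056,0,0,0,-1]
    - [0.056,0,0,0,0.4]
    - [0.056,0,0,0,0.4]
    - [0.056,0,0,0,0.4]
  force: 30

```text
clock: 2.1
tcp_pos: [0.4931, 0.2543, 0.262]
orientation: [-0.093, 1.564, 0.096]
contact_force: [-0.1, 0.4, -0.0]
grip_width: 0.0437
```

Emit:
servo_tool:
  motion:
    - [0,0,0,0,0.6]
    - [0,0,0,0,0.8]
    - [0,0,0,0,1]
    - [0,0,0,0,1]
    - [0,0,0,0,1]
  force: 30

```text
clock: 2.6
tcp_pos: [0.4925, 0.2544, 0.2619]
orientation: [-0.093, 1.566, 0.096]
contact_force: [-4.7, 0.1, 3.7]
grip_width: 0.0132
```

Emit:
servo_tool:
  motion:
    - [0.005,0,-0.001,0,1]
    - [0.01,0,-0.001,0,1]
    - [0.014,0,-0.001,0,1]
    - [0.017,0,-0.001,0,1]
    - [0.017,0,-0.001,0,1]
  force: 50

```text
clock: 3.1
tcp_pos: [0.4922, 0.2544, 0.2454]
orientation: [-0.092, 1.564, 0.096]
contact_force: [-3.0, -0.8, 8.5]
grip_width: 0.0128
```

Emit:
servo_tool:
  motion:
    - [0.002,0,-0.001,0,1]
    - [0.004,0,-0.001,0,1]
    - [0.004,0,-0.001,0,1]

```text
clock: 3.4
tcp_pos: [0.4921, 0.255, 0.2449]
orientation: [-0.09, 1.563, 0.099]
contact_force: [-11.4, -3.4, 35.7]
grip_width: 0.0126
```

The plunger is at its stop: the force rose to 36 N with hardly any further travel. Next I slide the keeper with a light downward bias.

Emit:
servo_tool:
  motion:
    - [0.001,0,0,0,1]
    - [0.001,0.005,0,0,1]
    - [0.001,0.01,0,0,1]
    - [0.001,0.015,0,0,1]
    - [0.001,0.02,0,0,1]
    - [0.001,0.025,0,0,1]
    - [0.001,0.025,0,0,1]

```text
clock: 4.1
tcp_pos: [0.4889, 0.2807, 0.2451]
orientation: [-0.09, 1.563, 0.1]
contact_force: [-8.4, 1.1, 16.2]
grip_width: 0.0133
```

Emit:
servo_tool:
  motion:
    - [0.001,0.002,0,0,1]
    - [0.001,0.004,0,0,1]
    - [0.001,0.006,0,0,1]
    - [0.001,0.006,0,0,1]

```text
clock: 4.5
tcp_pos: [0.4888, 0.2836, 0.2451]
orientation: [-0.091, 1.565, 0.095]
contact_force: [-6.6, -10.8, 20.3]
grip_width: 0.0127
```

Emit:
servo_tool:
  motion:
    - [0.001,0.003,0,0,1]
    - [0.001,0.004,0,0,1]
    - [0.001,0.004,0,0,1]

```text
clock: 4.8
tcp_pos: [0.489, 0.2843, 0.2451]
orientation: [-0.092, 1.566, 0.09]
contact_force: [-6.4, -11.6, 19.3]
grip_width: 0.013
```

Emit:
servo_tool:
  motion:
    - [0,0,0,0,1]
    - [-0.003,0,0,0,1]
    - [-0.005,0,0,0,1]
    - [-0.005,0,0,0,1]

```text
clock: 5.2
tcp_pos: [0.4889, 0.284, 0.2502]
orientation: [-0.093, 1.566, 0.09]
contact_force: [-3.7, -2.7, 7.9]
grip_width: 0.0128
```

Emit:
servo_tool:
  motion:
    - [0,0,0,0,0.4]
    - [0,0,0,0,0.0]
    - [0,0,0,0,-0.4]
    - [0,0,0,0,-0.4]
    - [-0.03,0,0,0,-0.4]
    - [-0.08,0,0,0,-0.4]
    - [-0.13,0,0,0,-0.4]
    - [-0.15,0,0,0,-0.4]

```text
clock: 6.0
tcp_pos: [0.4898, 0.2843, 0.4052]
orientation: [-0.089, 1.56, 0.093]
contact_force: [0.6, 0.6, 0.2]
grip_width: 0.0595
```

Emit:
servo_tool:
  motion:
    - [0,0.05,0,0,-0.4]
    - [0,0.1,0,0,-0.4]
    - [0,0.15,0,0,-0.4]
    - [0,0.2,0,0,-0.4]
    - [0,0.25,0,0,-0.4]
    - [0,0.25,0,0,-0.4]

```text
clock: 6.6
tcp_pos: [0.4562, 0.5407, 0.4041]
orientation: [-0.094, 1.562, 0.104]
contact_force: [-0.7, 0.0, -0.9]
grip_width: 0.0599
```

```bash
python3 - <<'E'
from h import *
s=grab_frame("side")[:,:,::-1];t=grab_frame("top")[:,:,::-1]
cv2.imwrite("pics/e.png",np.hstack([cv2.resize(t[220:340,75:195],(390,390),interpolation=2),cv2.resize(s[95:195,225:325],(390,390),interpolation=2)]))
E
```

```text
(no output)
```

View pics/e.png

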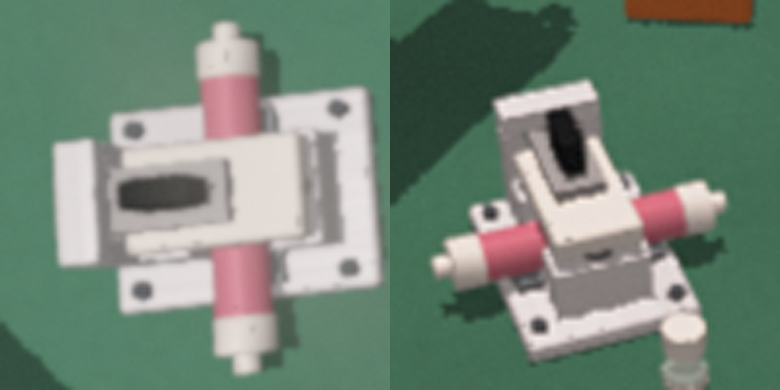

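The picture shows the bolt in the slot and the plunger held down. The keeper's rear edge is at about (230,190) in the left crop. I'll now put a number on the keeper travel.

```bash
python3 - <<'E'
from h import *
yaw=np.radians(7.0);R=np.array([[np.cos(yaw),-np.sin(yaw)],[np.sin(yaw),np.cos(yaw)]]);c=np.array([.4897,.268])
loc=lambda P:(R.T@(P[:2]-c)*1000).round(1)
T=lambda u:(u[0]/3.25+74.6,u[1]/3.25+219.6);S=lambda u:((u[0]-390)/3.9+224.6,u[1]/3.9+94.6)
for u in((228,162),(231,218)):print("keeper rear, want y-10:",loc(onz("top",T(u),.071)))
for u in((560,195),(606,183)):print("side keeper rear:",loc(onz("side",S(u),.071)))
for u in((299,135),(303,238)):print("plate rear, want -42 :",loc(onz("top",T(u),.063)))
for u in((54,145),(60,265)):print("cheek outer, want 63:",loc(onz("top",T(u),.085)))
E
```

```text
keeper rear, want y-10: [ 12.5 -12.1]
keeper rear, want y-10: [-13.5 -11.9]
side keeper rear: [-12.3 -14.1]
side keeper rear: [ 14.2 -12.8]
plate rear, want -42 : [ 22.5 -43.4]
plate rear, want -42 : [-25.8 -42. ]
cheek outer, want 63: [27.5 61.9]
cheek outer, want 63: [-27.2  61.8]
```

Image estimates put the keeper at 28–29.5 mm, which the 2 mm calibration can't settle. I'll nudge the back of the fin with closed fingers to confirm it is at its stop.

Emit:
servo_tool:
  motion:
    - [0,-0.302,0.002,0,1]
    - [0,-0.302,0.002,0,1]
    - [0,-0.302,0.002,0,1]
    - [0,-0.302,0.002,0,1]
    - [0,-0.302,0.002,0,1]
    - [0,-0.302,0.002,0,1]
    - [0,-0.302,0.002,0,1]
    - [0,-0.302,0.002,0,1]
  force: 30

```text
clock: 7.5
tcp_pos: [0.4981, 0.2312, 0.4048]
orientation: [-0.087, 1.56, 0.09]
contact_force: [-0.1, 1.4, 0.5]
grip_width: -0.0
```

Emit:
servo_tool:
  motion:
    - [0.0,0.006,-0.003,0,1]
    - [0.04,0.006,-0.003,0,1]
    - [0.08,0.006,-0.003,0,1]
    - [0.12,0.006,-0.003,0,1]
    - [0.147,0.006,-0.003,0,1]
    - [0.147,0.006,-0.003,0,1]

```text
clock: 8.1
tcp_pos: [0.4936, 0.2381, 0.2542]
orientation: [-0.091, 1.567, 0.089]
contact_force: [0.1, -0.1, 0.5]
grip_width: 0.0002
```

Emit:
servo_tool:
  motion:
    - [0,0.004,0,0,1]
    - [0,0.008,0,0,1]
    - [0,0.012,0,0,1]
    - [0,0.012,0,0,1]

```text
clock: 8.5
tcp_pos: [0.4924, 0.2514, 0.2554]
orientation: [-0.091, 1.565, 0.092]
contact_force: [-0.6, -0.7, 0.1]
grip_width: 0.0001
```

Emit:
servo_tool:
  motion:
    - [0,0.002,0,0,1]
    - [0,0.004,0,0,1]
    - [0,0.005,0,0,1]
    - [0,0.005,0,0,1]

```text
clock: 8.9
tcp_pos: [0.492, 0.2559, 0.2555]
orientation: [-0.091, 1.564, 0.091]
contact_force: [1.0, -1.7, 1.5]
grip_width: -0.0005
```

Emit:
servo_tool:
  motion:
    - [0,0.002,0,0,1]
    - [0,0.004,0,0,1]
    - [0,0.004,0,0,1]

```text
clock: 9.2
tcp_pos: [0.4921, 0.2569, 0.2556]
orientation: [-0.092, 1.565, 0.086]
contact_force: [-0.0, -9.1, 6.2]
grip_width: 0.0001
```

Emit:
servo_tool:
  motion:
    - [0,0.003,0,0,1]
    - [0,0.006,0,0,1]
    - [0,0.006,0,0,1]

```text
clock: 9.5
tcp_pos: [0.4922, 0.2583, 0.2554]
orientation: [-0.094, 1.567, 0.078]
contact_force: [0.5, -14.4, 7.2]
grip_width: -0.0004
```

Emit:
servo_tool:
  motion:
    - [0,-0.006,0,0,1]
    - [0,-0.014,0,0,1]
    - [0,-0.016,0,0,1]
    - [-0.04,-0.016,0,0,1]
    - [-0.09,-0.016,0,0,1]
    - [-0.14,-0.016,0,0,1]
    - [-0.15,-0.016,0,0,1]

```text
clock: 10.2
tcp_pos: [0.4949, 0.2449, 0.4115]
orientation: [-0.089, 1.559, 0.083]
contact_force: [0.2, 0.6, 0.7]
grip_width: -0.0002
```

Emit:
servo_tool:
  motion:
    - [0,0.05,0,0,1]
    - [0,0.1,0,0,1]
    - [0,0.15,0,0,1]
    - [0,0.2,0,0,1]
    - [0,0.25,0,0,1]
    - [0,0.27,0,0,1]
    - [0,0.27,0,0,1]

```text
clock: 10.9
tcp_pos: [0.4623, 0.5182, 0.4084]
orientation: [-0.094, 1.561, 0.09]
contact_force: [-1.0, 0.3, -1.0]
grip_width: 0.0
```

```bash
python3 - <<'E'
from h import *
s=grab_frame("side")[:,:,::-1];t=grab_frame("top")[:,:,::-1]
cv2.imwrite("pics/f.png",np.hstack([cv2.resize(t[220:340,75:195],(390,390),interpolation=2),cv2.resize(s[95:195,225:325],(390,390),interpolation=2)]))
E
```

```text
(no output)
```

View pics/f.png

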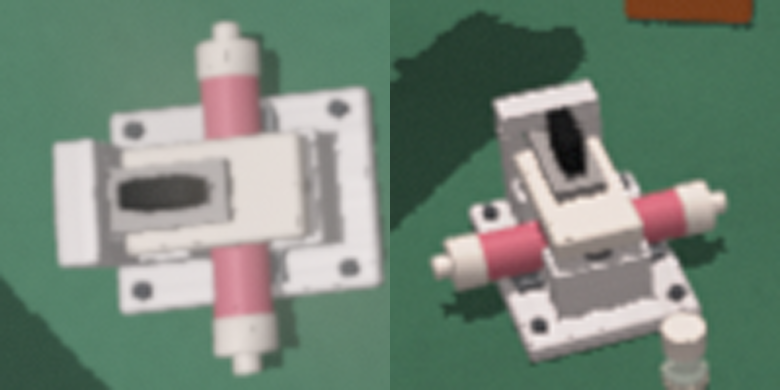

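The picture is the same as before the nudge: keeper rear edge at (230,190) in the left crop, bolt in the slot and plunger held down. So the keeper was already at its stop.

```bash
python3 -c "
from bench import *
print(hand_in())"
```

```text
the job is handed in; nothing more can be done
None
```

The loaded clamp's plunger is trapped down with the keeper bolt in the cheek slot, and the job is handed in at about 11 s. I gripped the fin and pressed the plunger to its stop. With it held down, I slid the keeper along +y until it would go no further, then eased off, let go and backed away. I never went near the empty clamp.

**Plunger:** it went down about 17 mm by arm travel, and the force then rose to 36 N with almost no further movement. After release, the pictures show it still held down.

**Keeper:** arm travel was about 29 mm to a firm stop at 11 N. A second push on the back of the fin reached 14 N, and the pictures before and after that push look the same.

**Checks that disagreed or fell short:**
- **Keeper travel:** the camera estimates were 27–29 mm rather than 30 mm. That is close to the 2 mm calibration error, so I relied on the force stop.
- **Bolt tip:** the 7 mm showing beyond the cheek was hidden in both views, so I did not see it directly.

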